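# Press a filter home in a microscope filter cube with the bench quick clamp

## Robot

A 6-joint arm with a two-finger parallel gripper is mounted at the origin on the work surface. World frame = base frame: x ahead of the robot, y to its left, z up, the work surface at z = 0. Lengths are in m, angles in rad, forces in N, time in s.
With the tool pointing down it reaches from about 0.15 to 0.775 m from the base axis. Payload 6.1 kg.
Tool frame: the origin (TCP) lies at the very end of the fingers, on their centre line; the grasp point (between the pads) lies 19 mm behind it; z points along the fingers, y is the line along which they close (so a half turn about z gives the same grasp; the last joint's range is limited). The gripper opens to 85 mm and grips with 20 to 120 N. Pads are 22 mm wide; open, the fingers measure 114 mm over their backs; the gripper's body (76 mm by 85 mm) begins 54 mm behind the grasp point. The pads swing forward as they close: fully open they stand 13 mm farther back than shut.
Start: joints at [1.257, 0.126, -0.04, 1.405, 0, 1.571], TCP at [0.162, 0.499, 0.231] pointing down, gripper open.
Joint ranges: [-2.72, 2.72], [-0.95, 1.95], [-1.27, 1.35], [-1.78, 2.02], [-1.46, 1.47], [-3.14, 3.14]. Speed limits (rad/s): [2.39, 2.39, 3.01, 3.14, 3.14, 3.14].

## Interface

Orientations are given as a rotation vector (axis times angle).
In Python, from workcell import sense, vision, env, spotter gives the robot as it stands.
- The arm moves only by the tool jog_arm, never from a script. Its argument "moves" is a list of rows, each a list of 3 entries, a list of its own where there are three numbers: the turn, a rotation vector about the tool's x, y, z in parts of the range, where 1.0 means 90 degrees, then the shift along the tool's x, y, z in fractions of the full range, 1 being 400 mm, then the finger opening in m, from 0 to 0.0854. In form: [[[rx, ry, rz], [tx, ty, tz], fingers], ...]. A call has exactly 10 rows; each row is the pose to reach, as a shift and turn from the pose commanded when the call began, along the tool's axes at that moment; what a row does not reach only later rows make up. A row lasts 1/12 s, in which the tool goes at most 41.7 mm and 7.16 degrees, less where a joint would pass 70% of its speed; a pose out of reach is approached as far as the arm can. No shift or turn number may pass 1 either way. A call with a gripper value outside its range is refused whole. The fingers move at their own pace and stop on an object; "squeeze" is the grip in N (left out, the last holds). Time passes only in rows, so rows that repeat a pose let the fingers close, or fill a call up. It gives the time, the measured TCP pose, the force, the opening and the grip force at its end, in the units of the state.
- sense(): the state, without advancing time (a new reading comes with each control period).
- vision.snapshot(name): name is "scene" or "side" or "wrist"; returns the picture (384x512x3 uint8, red, green, blue); there is no depth.
- vision.camera_model(name): a dict with "K" (3x3 intrinsics, pixels), "view" (4x4, takes a point from world to camera coordinates); the wrist camera has in their place "hand_eye" (4x4, takes a point from camera to tool coordinates, whose origin is the TCP and whose axes are the flange's). Camera axes: x right, y down, z forward; pixel columns grow to the right and rows downward; lengths in m; the calibration is good to about 2 mm. A picture is of the moment at which its call begins: read the wrist's pose just before it. camera_model takes no time and is no camera call.
- env.hand_in(): hands the job in; it is judged then, once.
Trained networks look in the newest picture that a camera, given by its name, has taken for a name from the list of things; names that differ only in an ending like _2 or _b are one class to them, and where a whole thing is asked for, a point or a joint stands for the part that bears it (a point fixed in the world has none). Each returns a list of dicts, best first, with "confidence" (0 to 1); they miss things now and then, are a little off and sometimes report something else, mostly with a low value. They report only what shows in the picture. A call takes as long as a camera call. They do not tell look-alikes from the thing itself.
- spotter.silhouettes(camera, target): "pixels" (384x512 bool, what is visible of it) and "bbox" ([left, top, width, height] in pixels, round what is visible of it).
The state is a dict: "time_s": time; "joint_pos": joint angles; "qvel": joint speeds; "joint_efforts": joint torques, N m; "ee_pos": TCP position; "tcp_rot": TCP orientation; "wrist_force": force on the tool from outside, world axes, zero at the start; "torque": the same for the moment, N m; "opening": finger opening in m; "finger_force": force on a finger pad.
Only numpy, scipy, OpenCV 4.12 (cv2) and the standard library are available. Lean on these libraries where they do the work, as an engineer would, in place of code of your own. Each camera call takes 0.05 s, during which the arm holds its last target. There are 200 camera calls.

## Task

A brass filter ring stands proud of the black filter cube that sits in the bench clamp: squeeze the clamp's orange trigger, as many strokes as it takes, until the ring is pressed fully home and the clamp holds it firmly with the trigger let go, but with feeling, because the glass cracks if it is clamped too hard. Then press the red release tab to slacken the clamp, lift the cube out and set it down softly, upright, in the empty bay of the tray. Keep the fingers off the filter and leave everything else where it is.

Things in the scene. Friction and masses are not known exactly. Their poses are not given: they have to be found in the camera images.
- clamp: Quick (one-hand bar) clamp bolted flat on a 165 x 250 x 12 mm aluminium base plate, fixed. Origin on the table under the bar, z up. The steel bar runs along the clamp's y at x = 0, 60 mm high, through the black body (x -45 to 33, y -27 to 45, top 83 mm). Grip and trigger stick out to -x, the jaws to +x. Squeezing the trigger walks bar and far jaw to +y; a brake keeps what was won.
- grip (a point): Middle of the fixed black pistol grip: 112 mm long along the clamp's x (x -28 to -140 mm), y 2 to 30 mm, 46 to 74 mm above the table. The orange trigger is beside it on its -y side. The grip overhangs the base plate.
- trigger_front (a point): Middle of the orange trigger's front (-y) face, 80 mm from the bar towards -x, 60 mm above the table; trigger 95 mm long, 14 thick, 26 high (47 to 73 mm). Its y axis points into the trigger (at rest turned 0.22 rad from the clamp's y). Squeezed, this point goes 22 mm towards the clamp's +y to a stop, 66 to 44 mm over trigger and grip, and springs back when let go.
- trigger (a joint): Trigger angle in rad, 0 at rest, 0.22 at its stop; a full squeeze walks the far jaw 6 to 8 mm. Push at trigger_front: 3 to 7 N to walk the jaw free, 7 to 10 N while the ring goes in, then stiffening by 2 to 3 N per mm. Jaw force is about 2.2 times the push above 6 N; a third of it stays when the trigger is let go. Stop the push at about 18 N (some 25 N at the jaw, 8 N kept); 21 N is too much.
- release_tab (a point): Middle of the rear (+y) face of the red release tab, 22 mm wide along x, 47 to 73 mm above the table, behind the root of the grip. Press it slowly towards the clamp's -y: 9 mm to its stop, its resistance rising from 4 to 14 N (struck fast it jolts to 20 N). Fully pressed it frees the bar: the far jaw springs back a fraction of a mm. The bar is 48 mm to its +x; free space behind.
- bar_end (a point): Tail end of the 19 x 10 mm bar, 60 mm above the table, 110 to 150 mm from the clamp's origin towards +y; moves with the far jaw.
- near_jaw (a point): Middle of the fixed near jaw's orange pad face, 60 mm above the table, at x = 62, y = -30 mm in the clamp's frame; the cube's back rests on it. Jaw 64 mm wide along x, top 77 mm above the table.
- jaw_pad: Orange pad of the far jaw, 36 x 36 x 8 mm, hard rubber (25 N per mm, 4 mm at most). Origin: middle of its pressing face, 60 mm above the table, looking to the clamp's +y. It starts 4 to 24 mm from the ring's face. The glass cracks if this pad presses ring or cube with more than 30 N; a firm grip is 5 N or more kept with the trigger let go.
- nest (a point): Middle of the nest's floor between the jaws, 39 mm above the table, at x = 62, y = -51 mm in the clamp's frame; two low lips (top 45 mm above the table) stand 2 mm off the cube's -x and +x sides. The bar (top 65 mm above the table) passes 31 mm from the cube's -x side, so open the fingers no wider than about 65 mm there.
- cube: Black filter cube, 42 x 42 x 42 mm, 0.1 to 0.25 kg, loose in the nest with its back (+y) face on the near jaw; origin in the middle of its underside, z up, x and y as the clamp's. The brass filter ring (26 mm across) stands out of the middle of its -y face. Grip it on its -x and +x sides.
- filter (a joint): How far the ring has been pushed into the cube, in m: 0 = 6 mm proud, 0.006 = fully home, flush with the cube's face. It slides in against about 6 N of steady friction and stays where it is left.
- tray: Pale tray, 170 x 110 mm, walls 16 mm high and 4 mm thick, floor 4 mm, one wall across its middle (x = 0) making two bays along its x, each about 79 x 102 mm inside; fixed, left or right of the clamp. The +x bay holds the finished cube, the -x bay is empty.
- empty_bay (a point): Middle of the floor of the empty bay, 42 mm to the tray's -x, 4 mm above the table; axes as the tray's.
- done_cube: A finished filter cube (42 mm, ring flush), loose in the tray's +x bay; origin in the middle of its underside. Leave alone.
- tube_rack: Blue tube rack, 160 x 100 mm, 50 mm high, tubes with orange and red caps to 84 mm; fixed, on the clamp's other side from the tray. Origin under its middle.
- media_bottle: Glass media jar with red cap, 72 mm across, 115 mm high, loose beyond the clamp; origin in the middle of its underside.
- phone: Black phone, 72 x 148 x 9 mm, loose; origin in the middle of its underside.
- dish: Clear dish, 58 mm across, 12 mm high, loose; origin in the middle of its underside.
- screwdriver: Screwdriver with yellow handle, 160 mm long, loose on the table.
- ring_case: Pale case for a spare ring, 60 x 45 x 22 mm, loose; origin in the middle of its underside.
- syringe: White syringe, about 170 mm long, 18 mm thick, lying loose; origin on the table under its middle.
Not all that is in view belongs to the job. What is shaped like the cube but green is not meant.

How it is judged:
On the way, in this order (a step that is already met when the one before it is completed fails the run):
1. the clamp has pressed the ring fully home (within 0.7 mm) and, with the trigger let go, holds the cube in its nest with at least 5 N (value of joint filter above 0.0053 m and contact force between jaw_pad and cube above 5 N and value of joint trigger below 0.03 rad and distance between cube and nest below 0.008 m), for 0.3 s.
2. the release tab is pressed in (over 5 mm) and the clamp is slack (jaw pressing under 3 N) with the cube still in its nest (y of release_tab in the frame of clamp below 0.043 m and contact force between jaw_pad and cube below 3 N and distance between cube and nest below 0.008 m), for 0.1 s.
At the end, for the whole second after the job is handed in: The cube stands upright (within 5 degrees) and at rest on the floor of the tray's empty bay, with its filter ring fully home (within 0.7 mm of flush) (value of joint filter above 0.0053 m and x of cube in the frame of empty_bay between -0.022 and 0.022 m and y of cube in the frame of empty_bay between -0.034 and 0.034 m and z of cube in the frame of empty_bay below 0.004 m and angle between cube's own z axis and vertical below 0.08 rad and linear speed of cube below 0.01 m/s); the robot touches nothing.
It fails at once if the far jaw pressed the cube or ring with more than 30 N: the glass cracked (contact force between jaw_pad and cube above 30 N).
It fails at once if the fingers pressed on the filter ring (over 1.5 N) (contact force between the fingers and filter_c0 above 1.5 N).
It fails at once if the cube was let fall (faster than 0.5 m/s out of the fingers, a drop of over 13 mm) (linear speed of cube above 0.5 m/s and contact force between the fingers and cube below 0.5 N).
It fails at once if the finished cube, media bottle, phone, dish, screwdriver, ring case or syringe was moved more than 30 mm (distance of any of done_cube, media_bottle, phone, dish, screwdriver, ring_case, syringe from where it was at the start of the episode above 0.03 m).
It also fails if it takes over 64 s, if anything falls off the work surface, if the arm or the gripper's body presses on something with over 40 N, if the wrist force passes 120 N, or if a joint passes its speed limit or range.

## Working session

There is one attempt and no reset: what is moved stays moved. The work goes in short steps, Python scripts to look and compute and a tool call to move; the robot and the scene stay as the last step left them, time stands still between calls to the robot, and variables do not carry over. Pictures are saved under pics/ and viewed, at most 10 in all, crops included, and the job is handed in when it is done.

Besides the shell and the picture viewer there is one more tool, called as name([rows], argument=value, ...), one row to a line, values as JSON. jog_arm: Moves the arm, as the interface text tells. Its arguments: {"type":"object","properties":{"moves":{"type":"array","items":{"type":"array"}},"squeeze":{"type":"number"}},"required":["moves"]}

```bash
mkdir -p pics; ls; python3 - <<'E'
from workcell import sense, vision, env, spotter
import cv2,numpy as np
s=sense();print({k:np.round(v,3).tolist() for k,v in s.items()})
for n in ("scene","side"):
    im=vision.snapshot(n);cv2.imwrite(f"pics/{n}0.png",im[:,:,::-1])
    m=vision.camera_model(n);print(n,np.round(m["K"],1).tolist(),np.round(m["view"],4).tolist())
print(np.round(vision.camera_model("wrist")["hand_eye"],4).tolist())
E
```

```text
pics
{'time_s': 0.0, 'joint_pos': [1.257, 0.126, -0.041, 1.405, -0.0, 1.571], 'qvel': [0.0, -0.0, -0.001, -0.001, -0.001, -0.001], 'joint_efforts': [-0.001, -43.591, 35.292, 0.017, -0.0, -0.0], 'ee_pos': [0.162, 0.499, 0.231], 'tcp_rot': [-0.491, -3.103, 0.003], 'wrist_force': [-0.489, 0.667, -0.345], 'torque': [0.014, 0.031, 0.041], 'finger_force': 0.0, 'opening': 0.085}
scene [[430.6, 0.0, 254.6], [0.0, 430.6, 195.8], [0.0, 0.0, 1.0]] [[0.1983, 0.98, 0.0182, -0.113], [0.5916, -0.1049, -0.7994, -0.2706], [-0.7815, 0.1693, -0.6005, 1.5436], [0.0, 0.0, 0.0, 1.0]]
side [[415.3, 0.0, 257.4], [0.0, 415.3, 184.4], [0.0, 0.0, 1.0]] [[-0.9635, -0.2675, -0.0103, 0.5163], [-0.1958, 0.7303, -0.6544, 0.155], [0.1826, -0.6285, -0.7561, 1.0027], [0.0, 0.0, 0.0, 1.0]]
[[-0.0001, -0.95, -0.3121, 0.0817], [1.0, -0.0002, 0.0005, -0.0003], [-0.0006, -0.3121, 0.95, -0.142], [0.0, 0.0, 0.0, 1.0]]
```

View pics/scene0.png

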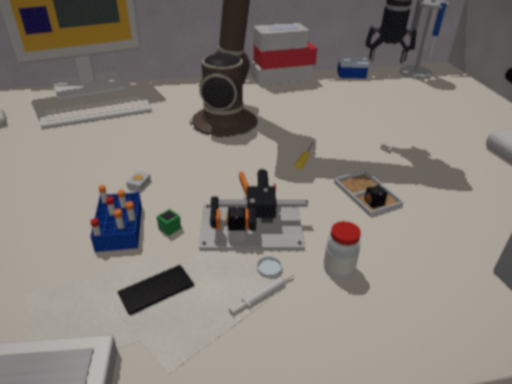

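View pics/side0.png

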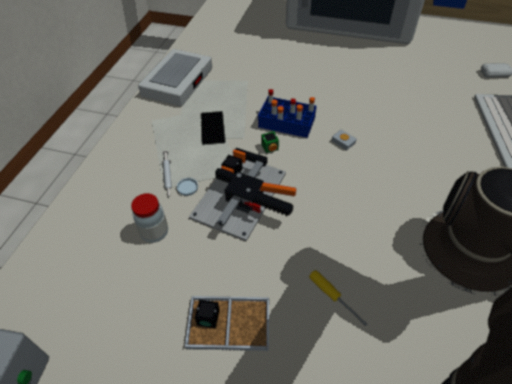

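The scene view shows the clamp at (252,215), with its bar running right to a tail at (306,203). The cube in the jaws is near (236,217). The tray is at (368,192) with the finished cube at (375,197), and a green look-alike cube sits at (169,221). In the side view the clamp is at (245,195), and the tray is at (228,322) with its empty bay on the right at (248,322).

```bash
cat > h.py <<'E'
from workcell import sense, vision, env, spotter
import cv2,numpy as np
from scipy.spatial.transform import Rotation as R
def T(s):
    M=np.eye(4);M[:3,:3]=R.from_rotvec(s["tcp_rot"]).as_matrix();M[:3,3]=s["ee_pos"];return M
def cam(n,s=None):
    m=vision.camera_model(n)
    V=np.array(m["view"]) if n!="wrist" else np.linalg.inv(T(s or sense())@np.array(m["hand_eye"]))
    return np.array(m["K"]),V
def proj(KV,P):
    K,V=KV;P=np.atleast_2d(P);c=(V[:3,:3]@P.T).T+V[:3,3];u=(K@c.T).T;return u[:,:2]/u[:,2:]
def back(KV,uv,z):
    K,V=KV;C=-V[:3,:3].T@V[:3,3];uv=np.atleast_2d(uv)
    d=(V[:3,:3].T@np.linalg.inv(K)@np.c_[uv,np.ones(len(uv))].T).T
    return C+d*((z-C[2])/d[:,2])[:,None]
E
python3 - <<'E'
from h import *
for n in ("scene","side"):
    KV=cam(n);vision.snapshot(n)
    for t,z in (("clamp",.04),("bar_end",.06),("near_jaw",.06),("cube",.021),("tray",.008),("grip",.06),("trigger_front",.06),("release_tab",.06)):
        for d in spotter.silhouettes(n,t)[:3]:
            p=np.argwhere(d["pixels"]);c=p.mean(0)[::-1]
            print(n,t,round(d["confidence"],2),d["bbox"],c.round(1),back(KV,c,z)[0].round(3))
KV=cam("scene");print(back(KV,[(306,203)],.06).round(3), back(KV,[(200,247),(303,248),(215,203)],.012).round(3))
KV=cam("side");print(back(KV,[(222,222)],.06).round(3), back(KV,[(192,219),(246,237)],.012).round(3))
E
```

```text
scene clamp 0.58 [223.0, 210.0, 22.9, 18.2] [235.7 218.1] [ 0.594 -0.052  0.04 ]
scene bar_end 0.9 [209.3, 195.0, 98.9, 31.6] [243.5 207. ] [ 0.579 -0.031  0.06 ]
scene bar_end 0.72 [197.7, 166.8, 109.4, 83.2] [253.5 220.2] [ 0.632 -0.017  0.06 ]
scene near_jaw 0.75 [199.0, 166.6, 109.3, 83.1] [253.8 219.7] [ 0.631 -0.015  0.06 ]
scene near_jaw 0.43 [326.7, 221.4, 38.1, 57.4] [341.9 249.6] [0.764 0.154 0.06 ]
scene cube 0.95 [158.1, 208.2, 24.1, 27.0] [168.3 221.4] [ 0.554 -0.214  0.021]
scene cube 0.59 [221.7, 209.1, 23.5, 19.1] [235.7 218.7] [ 0.573 -0.049  0.021]
scene tray 0.78 [333.6, 174.2, 72.7, 41.0] [364.8 191. ] [0.503 0.327 0.008]
scene grip 0.89 [197.2, 171.5, 112.1, 81.2] [254.  219.7] [ 0.631 -0.015  0.06 ]
scene trigger_front 0.43 [237.7, 172.1, 12.1, 22.0] [243.4 181.1] [ 0.471 -0.011  0.06 ]
scene trigger_front 0.2 [200.7, 167.1, 106.0, 85.6] [253.9 219.5] [ 0.63  -0.015  0.06 ]
side clamp 0.92 [188.2, 145.3, 107.4, 95.1] [242.8 196.3] [0.569 0.018 0.04 ]
side clamp 0.74 [257.9, 93.3, 59.2, 42.1] [287.2 115.4] [ 0.531 -0.324  0.04 ]
side bar_end 0.73 [217.3, 150.5, 4
[... 152 characters left out ...]
133.3, 20.4, 19.6] [269.1 142. ] [ 0.559 -0.215  0.021]
side cube 0.55 [223.9, 156.8, 18.8, 15.6] [232.8 163. ] [ 0.637 -0.105  0.021]
side tray 0.87 [187.0, 292.1, 83.5, 58.5] [231.3 324.5] [0.5   0.335 0.008]
side grip 0.85 [187.9, 146.6, 107.9, 94.4] [242.8 196. ] [0.564 0.033 0.06 ]
side trigger_front 0.69 [259.2, 180.5, 37.1, 16.7] [278.4 189.2] [ 0.483 -0.012  0.06 ]
side release_tab 0.64 [246.2, 201.2, 16.3, 14.0] [252.4 205.7] [0.532 0.056 0.06 ]
side release_tab 0.2 [183.0, 294.3, 86.7, 54.2] [231.4 325.3] [0.49  0.355 0.06 ]
[[0.591 0.125 0.06 ]] [[ 0.649 -0.146  0.012]
 [ 0.696  0.09   0.012]
 [ 0.49  -0.091  0.012]]
[[0.589 0.122 0.06 ]] [[0.68  0.101 0.012]
 [0.532 0.118 0.012]]
```

```bash
cat >> h.py <<'E'
def goal(x,y,z,yaw):
    "tool down, tool x = -clamp y, tool y = -clamp x for clamp yaw"
    c,s=np.cos(yaw),np.sin(yaw)
    M=np.eye(4);M[:3,0]=[s,-c,0];M[:3,1]=[-c,-s,0];M[:3,2]=[0,0,-1];M[:3,3]=[x,y,z];return M
def delta(M,T0=None):
    D=np.linalg.inv(T(sense()) if T0 is None else T0)@M
    return R.from_matrix(D[:3,:3]).as_rotvec().round(4).tolist(),D[:3,3].round(4).tolist()
E
python3 - <<'E'
from h import *
print(delta(goal(.57,-.05,.29,-.18)))
print(np.round(vision.camera_model("wrist")["K"],1).tolist())
E
```

```text
([0.0, 0.0, -1.7046], [-0.5576, -0.3966, -0.0587])
[[286.6, 0.0, 255.8], [0.0, 286.6, 194.1], [0.0, 0.0, 1.0]]
```

Careful with the scale: shifts go in shares of 400 mm and turns go in shares of 90 degrees. That gives: -0.322 m / 0.4 = -0.805, -0.18 m / 0.4 = -0.45, -0.29 rad / 1.5708 = -0.1846.

jog_arm([
  [[0,0,-0.1082],[-0.05,-0.025,-0.1475],0],
  [[0,0,-0.1846],[-0.125,-0.09,-0.1475],0],
  [[0,0,-0.261],[-0.21,-0.15,-0.1475],0],
  [[0,0,-0.3374],[-0.295,-0.21,-0.1475],0],
  [[0,0,-0.4138],[-0.38,-0.27,-0.1475],0],
  [[0,0,-0.4902],[-0.465,-0.33,-0.1475],0],
  [[0,0,-0.5666],[-0.55,-0.39,-0.1475],0],
  [[0,0,-0.643],[-0.635,-0.45,-0.1475],0],
  [[0,0,-0.7194],[-0.72,-0.51,-0.1475],0],
  [[0,0,-0.7958],[-0.805,-0.57,-0.1475],0],
], squeeze=20)

```text
time_s: 1.83
ee_pos: [0.3651, 0.2274, 0.2906]
tcp_rot: [-1.216, 2.896, 0.0]
wrist_force: [0.9, 0.6, -0.6]
opening: -0.0001
finger_force: 0.0
```

```bash
python3 - <<'E'
from h import *
s=sense();print(s["joint_pos"],s["opening"])
print(delta(goal(.57,-.05,.29,-.18)))
E
```

```text
[ 5.57115271e-01 -4.63629053e-02 -9.00162062e-02  1.52641750e+00
 -7.47264434e-08 -2.38070481e-01] -6.177482384802414e-05
([-0.0004, 0.0006, -0.5956], [0.0546, -0.3405, 0.0006])
```

```bash
python3 - <<'E'
from h import *
s=sense()
T0=T({"tcp_rot":[-.491,-3.103,.003],"ee_pos":[.162,.499,.231]})
M=np.eye(4);M[:3,:3]=R.from_rotvec([0,0,-1.25]).as_matrix();M[:3,3]=[-.322,-.228,-.059]
print(delta(goal(.57,-.05,.29,-.18),T0@M))
E
```

```text
([-0.0005, -0.0019, -0.4547], [0.0855, -0.2766, 0.0009])
```

To row units: -0.2766 m / 0.4 = -0.6915, 0.0855 m / 0.4 = 0.2138, -0.455 rad / 1.5708 = -0.2897.

jog_arm([
  [[0,0,-0.0764],[0.03,-0.1,0.0025],0],
  [[0,0,-0.1528],[0.06,-0.2,0.0025],0],
  [[0,0,-0.2292],[0.0925,-0.3,0.0025],0],
  [[0,0,-0.2897],[0.125,-0.4,0.0025],0],
  [[0,0,-0.2897],[0.155,-0.5,0.0025],0],
  [[0,0,-0.2897],[0.185,-0.6,0.0025],0],
  [[0,0,-0.2897],[0.2138,-0.6915,0.0025],0],
  [[0,0,-0.2897],[0.2138,-0.6915,0.0025],0],
  [[0,0,-0.2897],[0.2138,-0.6915,0.0025],0],
  [[0,0,-0.2897],[0.2138,-0.6915,0.0025],0],
])

```text
time_s: 2.67
ee_pos: [0.501, -0.0277, 0.2888]
tcp_rot: [1.828, -2.554, -0.001]
wrist_force: [0.3, 0.4, 0.3]
opening: 0.0
finger_force: 0.0
```

```bash
python3 - <<'E'
from h import *
s=sense();print(s["ee_pos"],s["joint_pos"])
im=vision.snapshot("wrist");KV=cam("wrist",s)
np.savez("w1.npz",im=im,K=KV[0],V=KV[1])
o=im[:,:,::-1].copy()
def draw(o,x,y,yaw):
    c,sn=np.cos(yaw),np.sin(yaw)
    for P in [[(-45,-27,83),(33,-27,83),(33,45,83),(-45,45,83)],[(0,-120,65),(0,130,65)],[(-28,2,74),(-140,2,74),(-140,30,74),(-28,30,74)],[(41,-30,81),(83,-30,81),(83,-72,81),(41,-72,81)]]:
        P=np.array(P)/1e3;W=np.c_[x+c*P[:,0]-sn*P[:,1],y+sn*P[:,0]+c*P[:,1],P[:,2]]
        cv2.polylines(o,[proj(KV,W).round().astype(int)],True,(0,255,255),1)
draw(o,.568,-.005,-.17)
cv2.imwrite("pics/w1.png",cv2.resize(o,(800,600)))
E
```

```text
[ 0.50103846 -0.02766737  0.28881698] [-5.52902674e-02  9.01086397e-02  4.61160455e-02  1.52781778e+00
  2.14367745e-04 -1.29733185e+00]
```

View pics/w1.png

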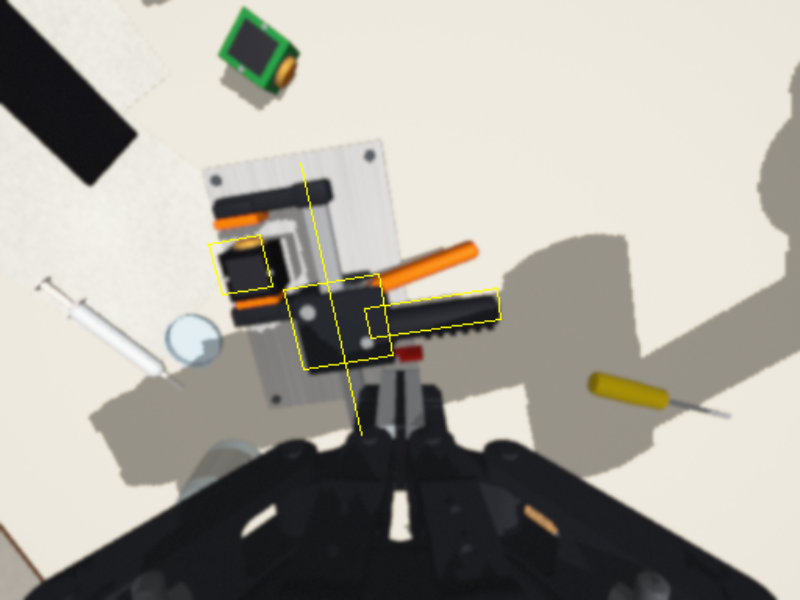

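```bash
cat >> h.py <<'E'
MODEL=[[(-45,-27,83),(33,-27,83),(33,45,83),(-45,45,83)],[(0,-120,65),(0,130,65)],[(-28,2,74),(-140,2,74),(-140,30,74),(-28,30,74)],[(41,-30,81),(83,-30,81),(83,-72,81),(41,-72,81)],[(30,-30,77),(94,-30,77)]]
def toW(P,x,y,yaw):
    P=np.atleast_2d(P)/1e3;c,sn=np.cos(yaw),np.sin(yaw)
    return np.c_[x+c*P[:,0]-sn*P[:,1],y+sn*P[:,0]+c*P[:,1],P[:,2]]
def crop(im,KV,pose,box,k,name):
    l,t,w,h=box;o=cv2.resize(im[t:t+h,l:l+w,::-1],None,fx=k,fy=k,interpolation=cv2.INTER_CUBIC)
    if pose is not None:
        for P in MODEL: cv2.polylines(o,[((proj(KV,toW(P,*pose))+.5-[l,t])*k).round().astype(int)],True,(0,255,255),1)
    cv2.imwrite(name,o)
E
python3 - <<'E'
from h import *
d=np.load("w1.npz");crop(d["im"],(d["K"],d["V"]),(.568,-.005,-.17),(125,80,200,150),4,"pics/w1c.png")
E
```

```text
(no output)
```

View pics/w1c.png

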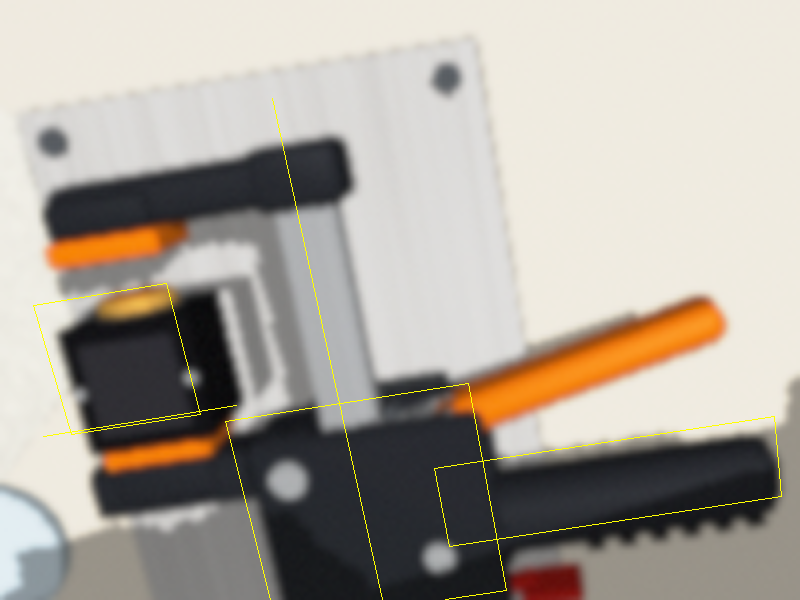

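```bash
cat > fit.py <<'E'
from h import *
from scipy.optimize import least_squares
d=np.load("w1.npz");KV=(d["K"],d["V"])
f=lambda p:np.array(p,float)/4+[125,80]-.4
e=back(KV,f([(20,112),(478,38),(540,440),(478,38)]),.012)
print(e.round(4)); v=e[0]-e[1];print("len",np.hypot(*v[:2]),"yaw x",np.arctan2(v[1],v[0])); v=e[3]-e[2];print("yaw y",np.arctan2(v[0],-v[1]))
b=back(KV,f([(309,205),(347,400)]),.065);v=b[0]-b[1];print("bar",b.round(4),np.arctan2(v[0],-v[1]))
c=back(KV,f([(62,335),(97,450),(185,310),(212,435)]),.081);print("cube",c.round(4))
def res(q):
    inv=lambda W:((W[:,:2]-q[:2])@np.array([[np.cos(q[2]),-np.sin(q[2])],[np.sin(q[2]),np.cos(q[2])]]))*1e3
    B=inv(b);C=inv(c);E=inv(e);N=inv(np.array([[.590,.1235]]))
    return np.r_[B[:,0],C[:2,0]-83,C[1,1]+30,C[0,1]+72,N[0,0]*.5,(E[0,1]-E[1,1])*.4]
s=least_squares(res,[.568,-.005,-.17]);print(s.x.round(4),res(s.x).round(1))
crop(d["im"],KV,s.x,(125,80,200,150),4,"pics/w1d.png")
print(toW([(-80,-36,60),(62,-51,39)],*s.x).round(3))
E
python3 fit.py
```

```text
[[ 0.6434 -0.15    0.012 ]
 [ 0.4838 -0.1212  0.012 ]
 [ 0.5098  0.0227  0.012 ]
 [ 0.4838 -0.1212  0.012 ]]
len 0.1621565535524704 yaw x -0.1783676187200376
yaw y -0.17858287584759377
bar [[ 0.5491 -0.0898  0.065 ]
 [ 0.5612 -0.0271  0.065 ]] -0.19034577310246584
cube [[ 0.6332 -0.0785  0.081 ]
 [ 0.6392 -0.0409  0.081 ]
 [ 0.594  -0.0733  0.081 ]
 [ 0.6024 -0.0336  0.081 ]]
[ 0.5657  0.0055 -0.1862] [ 1.3  1.6 -1.1 -2.2 -2.   2.   1.   0.5]
[[ 0.48  -0.015  0.06 ]
 [ 0.617 -0.056  0.039]]
```

View pics/w1d.png

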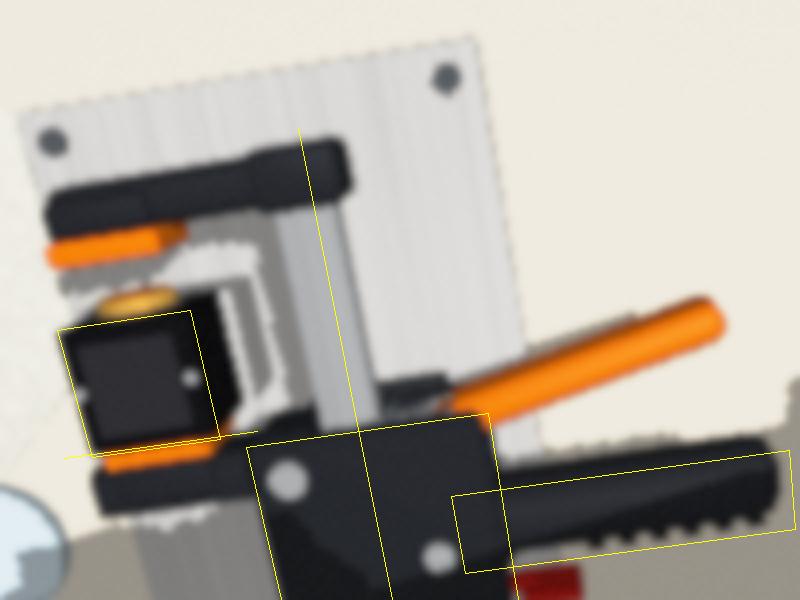

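```bash
cat >> h.py <<'E'
CL=(.566,.003,-.18)
def cg(x,y,z):
    w=toW([(x,y,z)],*CL)[0];return goal(*w,CL[2])
def where():
    s=sense();M=np.linalg.inv(goal(CL[0],CL[1],0,CL[2]))@T(s)
    c=np.array([-M[1,3],-M[0,3],s["ee_pos"][2]])*1e3
    f=goal(0,0,0,CL[2])[:3,:3].T@np.array(s["wrist_force"])
    print("clamp xyz mm",c.round(1),"force clamp x,y,z",np.round([-f[1],-f[0],-f[2]],2),"t",round(s["time_s"],2),"open",round(s["opening"],4))
E
python3 - <<'E'
from h import *
where();print(delta(cg(-73,-75,45)))
E
```

```text
clamp xyz mm [-59.  -40.9 289.1] force clamp x,y,z [-0.15  0.13  1.06] t 2.72 open 0.0
([0.0009, 0.0002, -0.1471], [0.0358, 0.0086, 0.2441])
```

To row units: 0.244 m / 0.4 = 0.61, 0.0358 m / 0.4 = 0.0895, -0.147 rad / 1.5708 = -0.0936.

jog_arm([
  [[0,0,-0.0509],[0.045,0.01,0],0],
  [[0,0,-0.0936],[0.0895,0.0215,0.05],0],
  [[0,0,-0.0936],[0.0895,0.0215,0.1375],0],
  [[0,0,-0.0936],[0.0895,0.0215,0.225],0],
  [[0,0,-0.0936],[0.0895,0.0215,0.3125],0],
  [[0,0,-0.0936],[0.0895,0.0215,0.4],0],
  [[0,0,-0.0936],[0.0895,0.0215,0.4875],0],
  [[0,0,-0.0936],[0.0895,0.0215,0.5625],0],
  [[0,0,-0.0936],[0.0895,0.0215,0.61],0],
  [[0,0,-0.0936],[0.0895,0.0215,0.61],0],
])

```text
time_s: 3.55
ee_pos: [0.4776, -0.0558, 0.0415]
tcp_rot: [2.014, -2.405, -0.008]
wrist_force: [-0.4, 0.1, -0.6]
opening: -0.0001
finger_force: 0.0
```

```bash
python3 - <<'E'
from h import *
where();print(delta(cg(-73,-75,45)))
E
```

```text
clamp xyz mm [-76.4 -73.7  41.5] force clamp x,y,z [-0.44  0.05 -0.6 ] t 3.55 open -0.0001
([0.0069, -0.0002, 0.0035], [0.0013, -0.0034, -0.0035])
```

To row units: -0.022 m / 0.4 = -0.055, -0.02 m / 0.4 = -0.05.

jog_arm([
  [[0,0,0],[-0.0075,-0.0075,-0.005],0],
  [[0,0,0],[-0.015,-0.0075,-0.005],0],
  [[0,0,0],[-0.0225,-0.0075,-0.005],0],
  [[0,0,0],[-0.03,-0.0075,-0.005],0],
  [[0,0,0],[-0.0375,-0.0075,-0.005],0],
  [[0,0,0],[-0.045,-0.0075,-0.005],0],
  [[0,0,0],[-0.05,-0.0075,-0.005],0],
  [[0,0,0],[-0.055,-0.0075,-0.005],0],
  [[0,0,0],[-0.055,-0.0075,-0.005],0],
  [[0,0,0],[-0.055,-0.0075,-0.005],0],
])

```text
time_s: 4.38
ee_pos: [0.488, -0.0365, 0.0472]
tcp_rot: [2.014, -2.411, -0.0]
wrist_force: [-0.8, -0.1, -0.5]
opening: -0.0002
finger_force: 0.0
```

```bash
python3 - <<'E'
from h import *
where()
im=vision.snapshot("wrist");KV=cam("wrist");cv2.imwrite("pics/w2.png",cv2.resize(im[:,:,::-1],(800,600)))
E
```

```text
clamp xyz mm [-69.7 -52.8  47.2] force clamp x,y,z [-0.74 -0.26 -0.55] t 4.38 open -0.0002
```

View pics/w2.png

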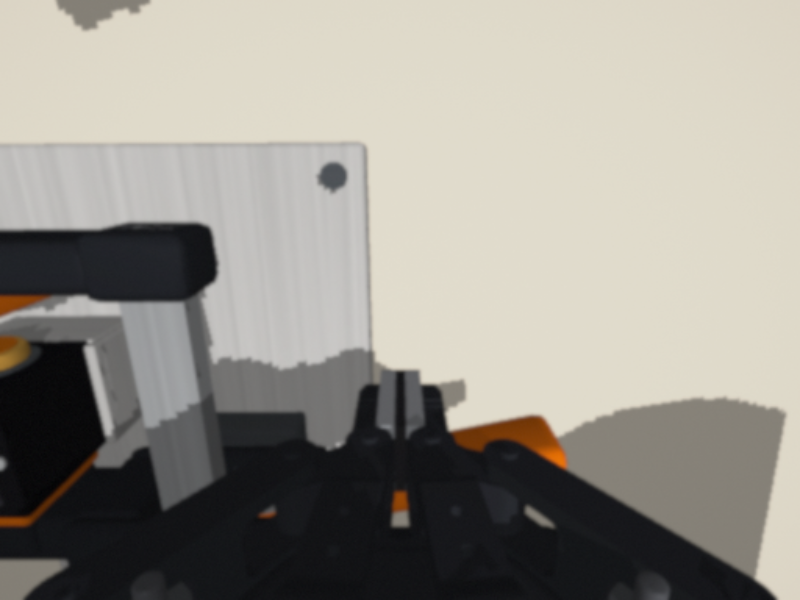

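The wrist view shows the shut fingers (400,420) just in front of the orange trigger (510,440), clear of the body and square with the base plate.

To row units: -0.009 m / 0.4 = -0.0225, -0.008 m / 0.4 = -0.02.

jog_arm([
  [[0,0,0],[-0.0025,0,0],0],
  [[0,0,0],[-0.005,0,0],0],
  [[0,0,0],[-0.0075,0,0],0],
  [[0,0,0],[-0.01,0,0],0],
  [[0,0,0],[-0.0125,0,0],0],
  [[0,0,0],[-0.015,0,0],0],
  [[0,0,0],[-0.0175,0,0],0],
  [[0,0,0],[-0.02,0,0],0],
  [[0,0,0],[-0.0225,0,0],0],
  [[0,0,0],[-0.0225,0,0],0],
])

```text
time_s: 5.27
ee_pos: [0.4892, -0.0278, 0.0472]
tcp_rot: [2.014, -2.41, 0.0]
wrist_force: [-2.3, -3.1, -0.3]
opening: 0.0
finger_force: 1.5
```

```bash
python3 -c "
from h import *
where()"
```

```text
clamp xyz mm [-70.  -44.   47.2] force clamp x,y,z [-1.68 -3.46 -0.27] t 5.27 open 0.0
```

To row units: -0.01 m / 0.4 = -0.025, -0.009 m / 0.4 = -0.0225.

jog_arm([
  [[0,0,0],[-0.0025,0,0],0],
  [[0,0,0],[-0.005,0,0],0],
  [[0,0,0],[-0.0075,0,0],0],
  [[0,0,0],[-0.01,0,0],0],
  [[0,0,0],[-0.0125,0,0],0],
  [[0,0,0],[-0.015,0,0],0],
  [[0,0,0],[-0.0175,0,0],0],
  [[0,0,0],[-0.02,0,0],0],
  [[0,0,0],[-0.0225,0,0],0],
  [[0,0,0],[-0.025,0,0],0],
])

```text
time_s: 6.1
ee_pos: [0.4903, -0.0185, 0.047]
tcp_rot: [2.012, -2.409, 0.0]
wrist_force: [-4.4, -5.4, 2.5]
opening: -0.0001
finger_force: 3.2
```

```bash
python3 -c "
from h import *
where()"
```

```text
clamp xyz mm [-70.6 -34.7  47. ] force clamp x,y,z [-3.38 -6.14  2.49] t 6.1 open -0.0001
```

To row units: -0.005 m / 0.4 = -0.0125, -0.0045 m / 0.4 = -0.0113.

jog_arm([
  [[0,0,0],[-0.0025,0,0],0],
  [[0,0,0],[-0.005,0,0],0],
  [[0,0,0],[-0.0063,0,0],0],
  [[0,0,0],[-0.0075,0,0],0],
  [[0,0,0],[-0.0088,0,0],0],
  [[0,0,0],[-0.01,0,0],0],
  [[0,0,0],[-0.0113,0,0],0],
  [[0,0,0],[-0.0125,0,0],0],
  [[0,0,0],[-0.0125,0,0],0],
  [[0,0,0],[-0.0125,0,0],0],
])

```text
time_s: 6.93
ee_pos: [0.491, -0.0136, 0.047]
tcp_rot: [2.012, -2.409, -0.0]
wrist_force: [-5.9, -5.7, 2.7]
opening: 0.0004
finger_force: 3.3
```

```bash
python3 - <<'E'
from h import *
where()
im=vision.snapshot("scene");cv2.imwrite("pics/s2.png",cv2.resize(im[150:260,190:320,::-1],(780,660),interpolation=cv2.INTER_CUBIC)[:600])
d=spotter.silhouettes("scene","trigger_front")
E
```

```text
clamp xyz mm [-70.9 -29.8  47. ] force clamp x,y,z [-4.79 -6.67  2.69] t 6.93 open 0.0004
```

View pics/s2.png

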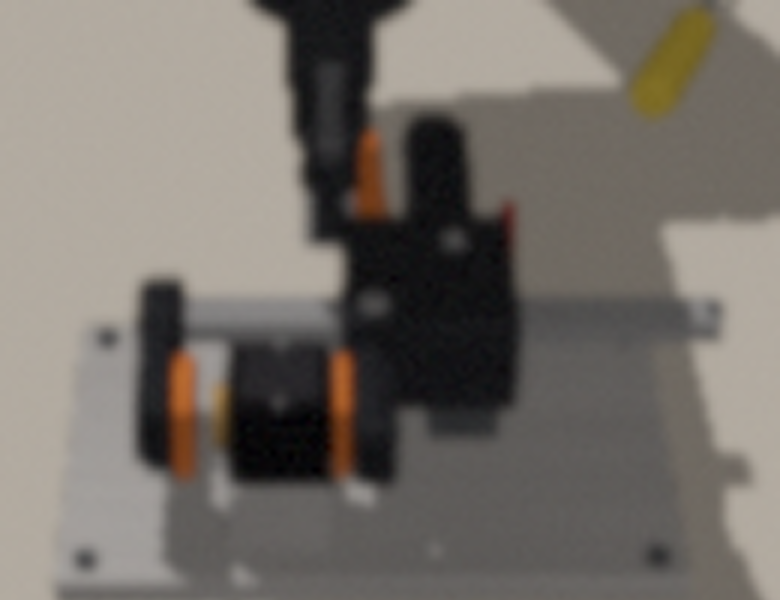

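The gap from pad (193,410) to ring (213,410) is still about 6 mm, and the ring is about 6 mm proud. I'll finish this stroke.

To row units: -0.003 m / 0.4 = -0.0075, -0.0025 m / 0.4 = -0.0063.

jog_arm([
  [[0,0,0],[-0.0013,0,0],0],
  [[0,0,0],[-0.0025,0,0],0],
  [[0,0,0],[-0.0038,0,0],0],
  [[0,0,0],[-0.005,0,0],0],
  [[0,0,0],[-0.0063,0,0],0],
  [[0,0,0],[-0.0075,0,0],0],
  [[0,0,0],[-0.0075,0,0],0],
  [[0,0,0],[-0.0075,0,0],0],
  [[0,0,0],[-0.0075,0,0],0],
  [[0,0,0],[-0.0075,0,0],0],
])

```text
time_s: 7.87
ee_pos: [0.4914, -0.0108, 0.047]
tcp_rot: [2.011, -2.409, -0.0]
wrist_force: [-5.5, -6.2, 2.9]
opening: -0.0
finger_force: 3.5
```

```bash
python3 -c "
from h import *
where()"
```

```text
clamp xyz mm [-71.  -26.9  47. ] force clamp x,y,z [-4.27 -7.05  2.93] t 7.87 open -0.0
```

To row units: 0.027 m / 0.4 = 0.0675, 0.024 m / 0.4 = 0.06.

jog_arm([
  [[0,0,0],[0.02,0,0],0],
  [[0,0,0],[0.04,0,0],0],
  [[0,0,0],[0.06,0,0],0],
  [[0,0,0],[0.0675,0,0],0],
  [[0,0,0],[0.0675,0,0],0],
  [[0,0,0],[0.06,0,0],0],
  [[0,0,0],[0.055,0,0],0],
  [[0,0,0],[0.05,0,0],0],
  [[0,0,0],[0.045,0,0],0],
  [[0,0,0],[0.04,0,0],0],
])

```text
time_s: 8.7
ee_pos: [0.4894, -0.0258, 0.0472]
tcp_rot: [2.013, -2.409, 0.001]
wrist_force: [-3.2, -5.7, 1.5]
opening: 0.0002
finger_force: 2.6
```

```bash
python3 -c "
from h import *
where()"
```

```text
clamp xyz mm [-70.2 -42.1  47.2] force clamp x,y,z [-2.11 -6.16  1.53] t 8.7 open 0.0002
```

To row units: -0.006 m / 0.4 = -0.015, -0.001 m / 0.4 = -0.0025.

jog_arm([
  [[0,0,0],[-0.0025,0,0],0],
  [[0,0,0],[-0.005,0,0],0],
  [[0,0,0],[-0.0075,0,0],0],
  [[0,0,0],[-0.0088,0,0],0],
  [[0,0,0],[-0.01,0,0],0],
  [[0,0,0],[-0.0113,0,0],0],
  [[0,0,0],[-0.0125,0,0],0],
  [[0,0,0],[-0.0138,0,0],0],
  [[0,0,0],[-0.015,0,0],0],
  [[0,0,0],[-0.015,0,0],0],
])

```text
time_s: 9.53
ee_pos: [0.4899, -0.0203, 0.047]
tcp_rot: [2.012, -2.409, 0.0]
wrist_force: [-4.9, -6.3, 2.2]
opening: -0.0004
finger_force: 2.8
```

```bash
python3 -c "
from h import *
where()"
```

```text
clamp xyz mm [-70.7 -36.5  47. ] force clamp x,y,z [-3.69 -7.04  2.21] t 9.53 open -0.0004
```

To row units: -0.009 m / 0.4 = -0.0225, -0.008 m / 0.4 = -0.02.

jog_arm([
  [[0,0,0],[-0.0025,0,0],0],
  [[0,0,0],[-0.005,0,0],0],
  [[0,0,0],[-0.0075,0,0],0],
  [[0,0,0],[-0.01,0,0],0],
  [[0,0,0],[-0.0125,0,0],0],
  [[0,0,0],[-0.015,0,0],0],
  [[0,0,0],[-0.0175,0,0],0],
  [[0,0,0],[-0.02,0,0],0],
  [[0,0,0],[-0.0225,0,0],0],
  [[0,0,0],[-0.0225,0,0],0],
])

```text
time_s: 10.37
ee_pos: [0.491, -0.0118, 0.047]
tcp_rot: [2.011, -2.408, 0.001]
wrist_force: [-5.4, -7.0, 3.5]
opening: 0.0001
finger_force: 4.1
```

```bash
python3 -c "
from h import *
where()
im=vision.snapshot('scene');cv2.imwrite('pics/s3.png',cv2.resize(im[170:260,200:310,::-1],(660,540),interpolation=cv2.INTER_CUBIC))"
```

```text
clamp xyz mm [-71.2 -28.   47. ] force clamp x,y,z [-4.11 -7.84  3.46] t 10.37 open 0.0001
```

View pics/s3.png

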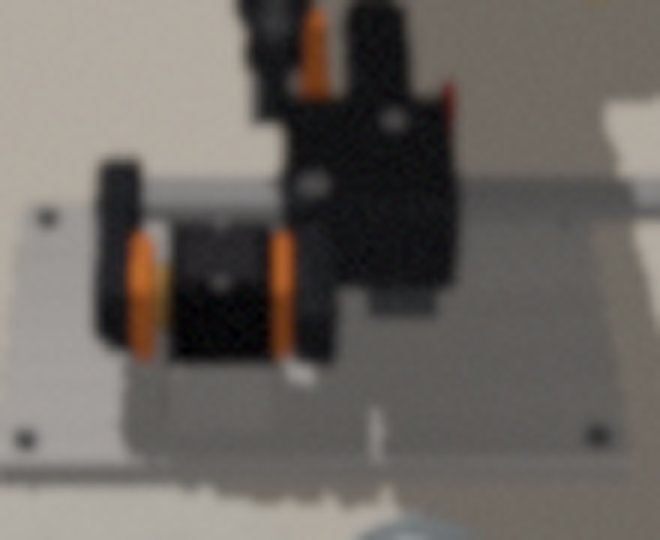

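The pad (155,290) now touches the ring (163,290), with about 4–5 mm still proud of the cube face (172). Stroke 3 should seat it, and I'll go slowly near the end.

To row units: 0.027 m / 0.4 = 0.0675, 0.024 m / 0.4 = 0.06.

jog_arm([
  [[0,0,0],[0.02,0,0],0],
  [[0,0,0],[0.04,0,0],0],
  [[0,0,0],[0.06,0,0],0],
  [[0,0,0],[0.0675,0,0],0],
  [[0,0,0],[0.0675,0,0],0],
  [[0,0,0],[0.06,0,0],0],
  [[0,0,0],[0.055,0,0],0],
  [[0,0,0],[0.05,0,0],0],
  [[0,0,0],[0.045,0,0],0],
  [[0,0,0],[0.04,0,0],0],
])

```text
time_s: 11.25
ee_pos: [0.4893, -0.0267, 0.0472]
tcp_rot: [2.013, -2.409, 0.0]
wrist_force: [-3.4, -3.6, 2.0]
opening: 0.0003
finger_force: 2.2
```

```bash
python3 -c "
from h import *
where()"
```

```text
clamp xyz mm [-70.2 -43.   47.2] force clamp x,y,z [-2.74 -4.15  1.97] t 11.25 open 0.0003
```

To row units: -0.005 m / 0.4 = -0.0125, -0.0045 m / 0.4 = -0.0113.

jog_arm([
  [[0,0,0],[-0.0025,0,0],0],
  [[0,0,0],[-0.0038,0,0],0],
  [[0,0,0],[-0.005,0,0],0],
  [[0,0,0],[-0.0063,0,0],0],
  [[0,0,0],[-0.0075,0,0],0],
  [[0,0,0],[-0.0088,0,0],0],
  [[0,0,0],[-0.01,0,0],0],
  [[0,0,0],[-0.0113,0,0],0],
  [[0,0,0],[-0.0125,0,0],0],
  [[0,0,0],[-0.0125,0,0],0],
])

```text
time_s: 12.08
ee_pos: [0.4894, -0.0228, 0.0471]
tcp_rot: [2.011, -2.408, 0.002]
wrist_force: [-5.1, -7.7, 3.1]
opening: -0.0003
finger_force: 3.9
```

```bash
python3 -c "
from h import *
where()"
```

```text
clamp xyz mm [-70.7 -39.1  47.1] force clamp x,y,z [-3.66 -8.5   3.14] t 12.08 open -0.0003
```

jog_arm([
  [[0,0,0],[-0.0013,0,0],0],
  [[0,0,0],[-0.0025,0,0],0],
  [[0,0,0],[-0.0038,0,0],0],
  [[0,0,0],[-0.005,0,0],0],
  [[0,0,0],[-0.0063,0,0],0],
  [[0,0,0],[-0.0075,0,0],0],
  [[0,0,0],[-0.0075,0,0],0],
  [[0,0,0],[-0.0075,0,0],0],
  [[0,0,0],[-0.0075,0,0],0],
  [[0,0,0],[-0.0075,0,0],0],
])

```text
time_s: 12.92
ee_pos: [0.4896, -0.02, 0.0471]
tcp_rot: [2.011, -2.408, 0.001]
wrist_force: [-6.3, -8.3, 5.0]
opening: -0.0
finger_force: 4.1
```

```bash
python3 -c "
from h import *
where()"
```

```text
clamp xyz mm [-71.  -36.3  47.1] force clamp x,y,z [-4.68 -9.31  5.03] t 12.92 open -0.0
```

jog_arm([
  [[0,0,0],[-0.0013,0,0],0],
  [[0,0,0],[-0.0025,0,0],0],
  [[0,0,0],[-0.0038,0,0],0],
  [[0,0,0],[-0.005,0,0],0],
  [[0,0,0],[-0.005,0,0],0],
  [[0,0,0],[-0.005,0,0],0],
  [[0,0,0],[-0.005,0,0],0],
  [[0,0,0],[-0.005,0,0],0],
  [[0,0,0],[-0.005,0,0],0],
  [[0,0,0],[-0.005,0,0],0],
])

```text
time_s: 13.75
ee_pos: [0.4898, -0.0181, 0.047]
tcp_rot: [2.011, -2.408, 0.001]
wrist_force: [-6.4, -8.5, 4.0]
opening: -0.0002
finger_force: 4.3
```

```bash
python3 -c "
from h import *
where()"
```

```text
clamp xyz mm [-71.1 -34.4  47. ] force clamp x,y,z [-4.79 -9.55  4.  ] t 13.75 open -0.0002
```

Still flat, so the ring is still sliding in.

jog_arm([
  [[0,0,0],[-0.0013,0,0],0],
  [[0,0,0],[-0.0025,0,0],0],
  [[0,0,0],[-0.0038,0,0],0],
  [[0,0,0],[-0.005,0,0],0],
  [[0,0,0],[-0.005,0,0],0],
  [[0,0,0],[-0.005,0,0],0],
  [[0,0,0],[-0.005,0,0],0],
  [[0,0,0],[-0.005,0,0],0],
  [[0,0,0],[-0.005,0,0],0],
  [[0,0,0],[-0.005,0,0],0],
])

```text
time_s: 14.58
ee_pos: [0.4901, -0.0162, 0.047]
tcp_rot: [2.01, -2.408, 0.001]
wrist_force: [-7.1, -8.6, 4.4]
opening: -0.0
finger_force: 4.5
```

```bash
python3 -c "
from h import *
where()"
```

```text
clamp xyz mm [-71.3 -32.5  47. ] force clamp x,y,z [-5.42 -9.71  4.42] t 14.58 open -0.0
```

To row units: -0.002 m / 0.4 = -0.005, -0.0015 m / 0.4 = -0.0038.

jog_arm([
  [[0,0,0],[-0.0013,0,0],0],
  [[0,0,0],[-0.0025,0,0],0],
  [[0,0,0],[-0.0038,0,0],0],
  [[0,0,0],[-0.005,0,0],0],
  [[0,0,0],[-0.005,0,0],0],
  [[0,0,0],[-0.005,0,0],0],
  [[0,0,0],[-0.005,0,0],0],
  [[0,0,0],[-0.005,0,0],0],
  [[0,0,0],[-0.005,0,0],0],
  [[0,0,0],[-0.005,0,0],0],
])

```text
time_s: 15.42
ee_pos: [0.4903, -0.0143, 0.047]
tcp_rot: [2.01, -2.408, 0.001]
wrist_force: [-7.3, -8.5, 5.0]
opening: -0.0003
finger_force: 4.7
```

```bash
python3 -c "
from h import *
where()"
```

```text
clamp xyz mm [-71.4 -30.6  47. ] force clamp x,y,z [-5.65 -9.62  5.05] t 15.42 open -0.0003
```

To row units: -0.002 m / 0.4 = -0.005, -0.001 m / 0.4 = -0.0025.

jog_arm([
  [[0,0,0],[-0.0013,0,0],0],
  [[0,0,0],[-0.0025,0,0],0],
  [[0,0,0],[-0.0038,0,0],0],
  [[0,0,0],[-0.005,0,0],0],
  [[0,0,0],[-0.005,0,0],0],
  [[0,0,0],[-0.005,0,0],0],
  [[0,0,0],[-0.005,0,0],0],
  [[0,0,0],[-0.005,0,0],0],
  [[0,0,0],[-0.005,0,0],0],
  [[0,0,0],[-0.005,0,0],0],
])

```text
time_s: 16.25
ee_pos: [0.4905, -0.0124, 0.047]
tcp_rot: [2.01, -2.407, 0.001]
wrist_force: [-7.5, -8.5, 5.1]
opening: 0.0003
finger_force: 5.0
```

```bash
python3 -c "
from h import *
where()
im=vision.snapshot('scene');cv2.imwrite('pics/s4.png',cv2.resize(im[190:240,205:275,::-1],(700,500),interpolation=cv2.INTER_CUBIC))"
```

```text
clamp xyz mm [-71.5 -28.7  47. ] force clamp x,y,z [-5.88 -9.72  5.14] t 16.25 open 0.0003
```

View pics/s4.png

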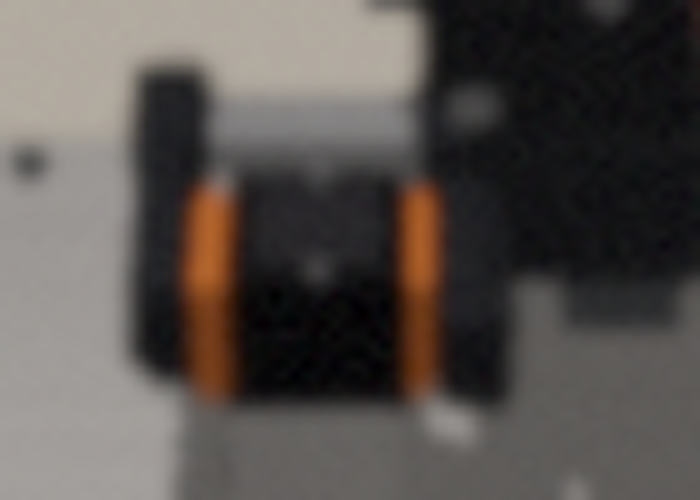

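The pad is almost flush with the cube face (238). I'll reset the trigger so the final squeeze has travel to spare.

To row units: 0.026 m / 0.4 = 0.065, 0.024 m / 0.4 = 0.06.

jog_arm([
  [[0,0,0],[0.02,0,0],0],
  [[0,0,0],[0.04,0,0],0],
  [[0,0,0],[0.06,0,0],0],
  [[0,0,0],[0.065,0,0],0],
  [[0,0,0],[0.065,0,0],0],
  [[0,0,0],[0.065,0,0],0],
  [[0,0,0],[0.06,0,0],0],
  [[0,0,0],[0.055,0,0],0],
  [[0,0,0],[0.0525,0,0],0],
  [[0,0,0],[0.05,0,0],0],
])

```text
time_s: 17.13
ee_pos: [0.489, -0.0306, 0.0473]
tcp_rot: [2.014, -2.41, 0.001]
wrist_force: [-0.3, -2.0, 0.9]
opening: -0.0001
finger_force: 1.1
```

```bash
python3 -c "
from h import *
where()"
```

```text
clamp xyz mm [-69.7 -46.8  47.3] force clamp x,y,z [ 0.05 -1.98  0.94] t 17.13 open -0.0001
```

To row units: -0.002 m / 0.4 = -0.005, -0.001 m / 0.4 = -0.0025.

jog_arm([
  [[0,0,0],[-0.0013,0,0],0],
  [[0,0,0],[-0.0025,0,0],0],
  [[0,0,0],[-0.0038,0,0],0],
  [[0,0,0],[-0.005,0,0],0],
  [[0,0,0],[-0.005,0,0],0],
  [[0,0,0],[-0.005,0,0],0],
  [[0,0,0],[-0.005,0,0],0],
  [[0,0,0],[-0.005,0,0],0],
  [[0,0,0],[-0.005,0,0],0],
  [[0,0,0],[-0.005,0,0],0],
])

```text
time_s: 17.97
ee_pos: [0.4893, -0.0287, 0.0472]
tcp_rot: [2.014, -2.411, -0.0]
wrist_force: [-2.0, -2.9, -0.5]
opening: 0.0003
finger_force: 1.1
```

```bash
python3 -c "
from h import *
where()"
```

```text
clamp xyz mm [-69.8 -44.9  47.2] force clamp x,y,z [-1.42 -3.18 -0.52] t 17.97 open 0.0003
```

To row units: -0.003 m / 0.4 = -0.0075, -0.0025 m / 0.4 = -0.0063.

jog_arm([
  [[0,0,0],[-0.0013,0,0],0],
  [[0,0,0],[-0.0025,0,0],0],
  [[0,0,0],[-0.0038,0,0],0],
  [[0,0,0],[-0.005,0,0],0],
  [[0,0,0],[-0.0063,0,0],0],
  [[0,0,0],[-0.0075,0,0],0],
  [[0,0,0],[-0.0075,0,0],0],
  [[0,0,0],[-0.0075,0,0],0],
  [[0,0,0],[-0.0075,0,0],0],
  [[0,0,0],[-0.0075,0,0],0],
])

```text
time_s: 18.8
ee_pos: [0.4894, -0.0261, 0.0472]
tcp_rot: [2.013, -2.41, 0.0]
wrist_force: [-4.0, -4.1, 2.2]
opening: 0.0003
finger_force: 2.5
```

```bash
python3 -c "
from h import *
where()"
```

```text
clamp xyz mm [-70.2 -42.4  47.2] force clamp x,y,z [-3.23 -4.72  2.2 ] t 18.8 open 0.0003
```

To row units: -0.002 m / 0.4 = -0.005, -0.0015 m / 0.4 = -0.0038.

jog_arm([
  [[0,0,0],[-0.0013,0,0],0],
  [[0,0,0],[-0.0025,0,0],0],
  [[0,0,0],[-0.0038,0,0],0],
  [[0,0,0],[-0.005,0,0],0],
  [[0,0,0],[-0.005,0,0],0],
  [[0,0,0],[-0.005,0,0],0],
  [[0,0,0],[-0.005,0,0],0],
  [[0,0,0],[-0.005,0,0],0],
  [[0,0,0],[-0.005,0,0],0],
  [[0,0,0],[-0.005,0,0],0],
])

```text
time_s: 19.63
ee_pos: [0.4894, -0.0247, 0.0472]
tcp_rot: [2.012, -2.409, 0.001]
wrist_force: [-5.6, -7.4, 2.9]
opening: -0.0001
finger_force: 3.6
```

```bash
python3 -c "
from h import *
where()"
```

```text
clamp xyz mm [-70.4 -40.9  47.2] force clamp x,y,z [-4.22 -8.34  2.87] t 19.63 open -0.0001
```

To row units: -0.002 m / 0.4 = -0.005, -0.001 m / 0.4 = -0.0025.

jog_arm([
  [[0,0,0],[-0.0013,0,0],0],
  [[0,0,0],[-0.0025,0,0],0],
  [[0,0,0],[-0.0038,0,0],0],
  [[0,0,0],[-0.005,0,0],0],
  [[0,0,0],[-0.005,0,0],0],
  [[0,0,0],[-0.005,0,0],0],
  [[0,0,0],[-0.005,0,0],0],
  [[0,0,0],[-0.005,0,0],0],
  [[0,0,0],[-0.005,0,0],0],
  [[0,0,0],[-0.005,0,0],0],
])

```text
time_s: 20.47
ee_pos: [0.4893, -0.0232, 0.0472]
tcp_rot: [2.011, -2.409, 0.002]
wrist_force: [-6.7, -9.3, 3.7]
opening: 0.0002
finger_force: 4.6
```

```bash
python3 -c "
from h import *
where()"
```

```text
clamp xyz mm [-70.7 -39.5  47.2] force clamp x,y,z [ -4.89 -10.37   3.73] t 20.47 open 0.0002
```

To row units: -0.002 m / 0.4 = -0.005, -0.0015 m / 0.4 = -0.0038.

jog_arm([
  [[0,0,0],[-0.0013,0,0],0],
  [[0,0,0],[-0.0025,0,0],0],
  [[0,0,0],[-0.0038,0,0],0],
  [[0,0,0],[-0.005,0,0],0],
  [[0,0,0],[-0.005,0,0],0],
  [[0,0,0],[-0.005,0,0],0],
  [[0,0,0],[-0.005,0,0],0],
  [[0,0,0],[-0.005,0,0],0],
  [[0,0,0],[-0.005,0,0],0],
  [[0,0,0],[-0.005,0,0],0],
])

```text
time_s: 21.3
ee_pos: [0.4893, -0.0217, 0.0472]
tcp_rot: [2.009, -2.408, 0.003]
wrist_force: [-7.5, -11.3, 5.5]
opening: 0.0001
finger_force: 5.8
```

```bash
python3 -c "
from h import *
where()"
```

```text
clamp xyz mm [-71.  -38.1  47.2] force clamp x,y,z [ -5.36 -12.5    5.53] t 21.3 open 0.0001
```

To row units: -0.002 m / 0.4 = -0.005, -0.0015 m / 0.4 = -0.0038.

jog_arm([
  [[0,0,0],[-0.0013,0,0],0],
  [[0,0,0],[-0.0025,0,0],0],
  [[0,0,0],[-0.0038,0,0],0],
  [[0,0,0],[-0.005,0,0],0],
  [[0,0,0],[-0.005,0,0],0],
  [[0,0,0],[-0.005,0,0],0],
  [[0,0,0],[-0.005,0,0],0],
  [[0,0,0],[-0.005,0,0],0],
  [[0,0,0],[-0.005,0,0],0],
  [[0,0,0],[-0.005,0,0],0],
])

```text
time_s: 22.13
ee_pos: [0.4893, -0.0203, 0.0471]
tcp_rot: [2.008, -2.407, 0.003]
wrist_force: [-8.9, -12.5, 6.4]
opening: 0.0001
finger_force: 7.0
```

```bash
python3 -c "
from h import *
where()"
```

```text
clamp xyz mm [-71.3 -36.7  47.1] force clamp x,y,z [ -6.56 -13.92   6.38] t 22.13 open 0.0001
```

To row units: -0.0023 m / 0.4 = -0.0058, -0.002 m / 0.4 = -0.005.

jog_arm([
  [[0,0,0],[-0.0013,0,0],0],
  [[0,0,0],[-0.0025,0,0],0],
  [[0,0,0],[-0.0038,0,0],0],
  [[0,0,0],[-0.005,0,0],0],
  [[0,0,0],[-0.0058,0,0],0],
  [[0,0,0],[-0.0058,0,0],0],
  [[0,0,0],[-0.0058,0,0],0],
  [[0,0,0],[-0.0058,0,0],0],
  [[0,0,0],[-0.0058,0,0],0],
  [[0,0,0],[-0.0058,0,0],0],
])

```text
time_s: 22.97
ee_pos: [0.4893, -0.0187, 0.0471]
tcp_rot: [2.007, -2.407, 0.005]
wrist_force: [-10.8, -15.4, 7.0]
opening: -0.0002
finger_force: 8.4
```

```bash
python3 -c "
from h import *
where()"
```

```text
clamp xyz mm [-71.5 -35.1  47.1] force clamp x,y,z [ -7.84 -17.07   6.96] t 22.97 open -0.0002
```

Push is about 17 N. Now I'll let go and move over to behind the release tab.

To row units: -0.118 m / 0.4 = -0.295, -0.09 m / 0.4 = -0.225.

jog_arm([
  [[0,0,0],[0.035,0,0],0],
  [[0,0,0],[0.07,0,0],0],
  [[0,0,0],[0.07,0,-0.0875],0],
  [[0,0,0],[0.07,-0.015,-0.175],0],
  [[0,0,0],[-0.025,-0.0288,-0.175],0],
  [[0,0,0],[-0.125,-0.0288,-0.175],0],
  [[0,0,0],[-0.225,-0.0288,-0.175],0],
  [[0,0,0],[-0.295,-0.0288,-0.175],0],
  [[0,0,0],[-0.295,-0.0288,-0.175],0],
  [[0,0,0],[-0.295,-0.0288,-0.175],0],
])

```text
time_s: 23.8
ee_pos: [0.5246, 0.1007, 0.1173]
tcp_rot: [-2.017, 2.407, 0.001]
wrist_force: [-0.3, 0.0, -0.2]
opening: -0.0
finger_force: 0.0
```

```bash
python3 - <<'E'
from h import *
where();print(delta(cg(-59,82,48)))
for n in ("side","scene"):
    vision.snapshot(n)
    for d in spotter.silhouettes(n,"release_tab")[:2]:
        p=np.argwhere(d["pixels"]);c=p.mean(0)[::-1];W=back(cam(n),c,.06)[0]
        M=np.linalg.inv(goal(CL[0],CL[1],0,CL[2]))@np.r_[W,1];print(n,d["confidence"],d["bbox"],"clamp",-M[1]*1e3,-M[0]*1e3)
E
```

```text
clamp xyz mm [-58.2  88.7 117.3] force clamp x,y,z [-0.29 -0.01 -0.18] t 23.8 open -0.0
([-0.0004, 0.0014, 0.0045], [0.0068, 0.0009, 0.0693])
side 0.45 [255.3, 208.0, 5.9, 4.1] clamp -55.11635307790797 50.658591749220186
side 0.38 [189.9, 163.3, 110.4, 80.0] clamp -12.826833428874917 58.28146071621515
```

To row units: 0.069 m / 0.4 = 0.1725, 0.06 m / 0.4 = 0.15, 0.004 rad / 1.5708 = 0.0025.

jog_arm([
  [[0,0,0.0025],[0.01,0.0075,0.075],0],
  [[0,0,0.0025],[0.0175,0.0075,0.15],0],
  [[0,0,0.0025],[0.0175,0.0075,0.1725],0],
  [[0,0,0.0025],[0.025,0.0075,0.1725],0],
  [[0,0,0.0025],[0.035,0.0075,0.1725],0],
  [[0,0,0.0025],[0.045,0.0075,0.1725],0],
  [[0,0,0.0025],[0.0525,0.0075,0.1725],0],
  [[0,0,0.0025],[0.06,0.0075,0.1725],0],
  [[0,0,0.0025],[0.0625,0.0075,0.1725],0],
  [[0,0,0.0025],[0.065,0.0075,0.1725],0],
])

```text
time_s: 24.83
ee_pos: [0.5171, 0.0751, 0.0497]
tcp_rot: [-2.007, 2.411, 0.004]
wrist_force: [-2.9, 10.0, 4.8]
opening: -0.0
finger_force: 4.2
```

```bash
python3 -c "
from h import *
where()"
```

```text
clamp xyz mm [-61.   62.2  49.7] force clamp x,y,z [-4.64  9.28  4.77] t 24.83 open -0.0
```

To row units: 0.005 m / 0.4 = 0.0125, 0.004 m / 0.4 = 0.01.

jog_arm([
  [[0,0,0],[0.0013,0,0],0],
  [[0,0,0],[0.0025,0,0],0],
  [[0,0,0],[0.0038,0,0],0],
  [[0,0,0],[0.005,0,0],0],
  [[0,0,0],[0.0063,0,0],0],
  [[0,0,0],[0.0075,0,0],0],
  [[0,0,0],[0.0088,0,0],0],
  [[0,0,0],[0.01,0,0],0],
  [[0,0,0],[0.0113,0,0],0],
  [[0,0,0],[0.0125,0,0],0],
])

```text
time_s: 25.67
ee_pos: [0.5143, 0.0708, 0.0488]
tcp_rot: [-2.01, 2.412, 0.009]
wrist_force: [-6.0, 10.6, 3.1]
opening: -0.0001
finger_force: 4.6
```

```bash
python3 -c "
from h import *
where()"
```

```text
clamp xyz mm [-63.   57.4  48.8] force clamp x,y,z [-7.78  9.36  3.1 ] t 25.67 open -0.0001
```

To row units: 0.005 m / 0.4 = 0.0125, 0.0045 m / 0.4 = 0.0113.

jog_arm([
  [[0,0,0],[0.0013,0,0],0],
  [[0,0,0],[0.0025,0,0],0],
  [[0,0,0],[0.0038,0,0],0],
  [[0,0,0],[0.005,0,0],0],
  [[0,0,0],[0.0063,0,0],0],
  [[0,0,0],[0.0075,0,0],0],
  [[0,0,0],[0.0088,0,0],0],
  [[0,0,0],[0.01,0,0],0],
  [[0,0,0],[0.0113,0,0],0],
  [[0,0,0],[0.0125,0,0],0],
])

```text
time_s: 26.5
ee_pos: [0.5118, 0.0663, 0.0483]
tcp_rot: [-2.011, 2.413, 0.013]
wrist_force: [-9.2, 12.4, 3.4]
opening: -0.0006
finger_force: 6.7
```

```bash
python3 - <<'E'
from h import *
where()
im=vision.snapshot("wrist");a=cv2.resize(im[:,:,::-1],(400,300));b=cv2.resize(im[200:350,140:340,::-1],(400,300))
s=vision.snapshot("side");c=cv2.resize(s[130:250,185:345,::-1],(400,300))
s=vision.snapshot("scene");d=cv2.resize(s[165:255,195:315,::-1],(400,300))
cv2.imwrite("pics/m.png",np.vstack([np.hstack([a,b]),np.hstack([c,d])]))
E
```

```text
clamp xyz mm [-64.6  52.6  48.3] force clamp x,y,z [-11.25  10.53   3.44] t 26.5 open -0.0006
```

To row units: 0.004 m / 0.4 = 0.01, 0.0035 m / 0.4 = 0.0088.

jog_arm([
  [[0,0,0],[0.0013,0,0],0],
  [[0,0,0],[0.0025,0,0],0],
  [[0,0,0],[0.0038,0,0],0],
  [[0,0,0],[0.005,0,0],0],
  [[0,0,0],[0.0063,0,0],0],
  [[0,0,0],[0.0075,0,0],0],
  [[0,0,0],[0.0088,0,0],0],
  [[0,0,0],[0.01,0,0],0],
  [[0,0,0],[0.01,0,0],0],
  [[0,0,0],[0.01,0,0],0],
])

```text
time_s: 27.48
ee_pos: [0.5117, 0.0661, 0.0485]
tcp_rot: [-2.011, 2.406, 0.022]
wrist_force: [-8.5, 25.0, 2.1]
opening: -0.0
finger_force: 12.8
```

```bash
python3 -c "
from h import *
where()"
```

```text
clamp xyz mm [-64.7  52.3  48.5] force clamp x,y,z [-12.87  23.02   2.14] t 27.48 open -0.0
```

```bash
python3 - <<'E'
from h import *
im=vision.snapshot("wrist");a=cv2.resize(im[:,:,::-1],(400,300));b=cv2.resize(im[230:360,170:343,::-1],(400,300),interpolation=cv2.INTER_CUBIC)
s=vision.snapshot("side");c=cv2.resize(s[150:240,205:325,::-1],(400,300),interpolation=cv2.INTER_CUBIC)
s=vision.snapshot("scene");d=cv2.resize(s[185:245,205:285,::-1],(400,300),interpolation=cv2.INTER_CUBIC)
cv2.imwrite("pics/m.png",np.vstack([np.hstack([a,b]),np.hstack([c,d])]))
E
```

```text
(no output)
```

View pics/m.png

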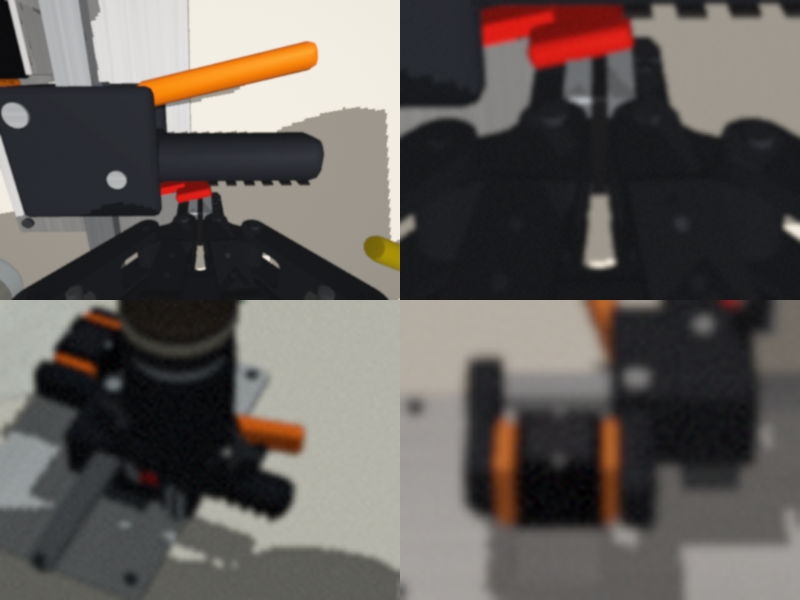

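The wrist view (top-left) shows the fingers pressing the red tab (190,190) at its stop. The scene crop (bottom-right) shows the cube still seated at (560,465) with the ring flush. Now I'll back off and move over the cube.

To row units: -0.1225 m / 0.4 = -0.3063, -0.105 m / 0.4 = -0.2625.

jog_arm([
  [[0,0,0],[-0.04,0,0],0],
  [[0,0,0],[-0.045,0,-0.0825],0],
  [[0,0,0],[-0.045,0,-0.175],0],
  [[0,0,0],[-0.025,-0.025,-0.25],0.02],
  [[0,0,0],[0.025,-0.0875,-0.25],0.04],
  [[0,0,0],[0.075,-0.15,-0.25],0.062],
  [[0,0,0],[0.125,-0.2125,-0.25],0.062],
  [[0,0,0],[0.1875,-0.2625,-0.25],0.062],
  [[0,0,0],[0.245,-0.3063,-0.25],0.062],
  [[0,0,0],[0.245,-0.3063,-0.25],0.062],
])

```text
time_s: 28.47
ee_pos: [0.6188, -0.0633, 0.1484]
tcp_rot: [-2.004, 2.419, -0.004]
wrist_force: [-0.1, 0.4, -0.1]
opening: 0.0625
finger_force: 0.0
```

```bash
python3 - <<'E'
from h import *
where();print(delta(cg(61.5,-51,50)))
s=sense();vision.snapshot("wrist");KV=cam("wrist",s)
for d in spotter.silhouettes("wrist","cube")[:3]:
    p=np.argwhere(d["pixels"]);c=p.mean(0)[::-1];W=back(KV,c,.08)[0]
    M=np.linalg.inv(goal(CL[0],CL[1],0,CL[2]))@np.r_[W,1];print(d["confidence"],d["bbox"],c,"clamp",-M[1]*1e3,-M[0]*1e3)
E
```

```text
clamp xyz mm [ 63.8 -55.8 148.4] force clamp x,y,z [-0.12  0.35 -0.08] t 28.47 open 0.0625
([-0.002, -0.0016, -0.007], [-0.0049, 0.0025, 0.0984])
0.91 [260.4, 1.0, 71.1, 40.6] [296.38071625  14.24573003] clamp 35.489673750725316 -188.03969762206012
0.88 [226.0, 181.1, 60.8, 63.0] [254.95965418 213.88256484] clamp 63.1171411231648 -50.438489512343864
0.25 [211.3, 98.2, 269.3, 253.1] [316.46545998 207.64051257] clamp 14.780495604515886 -55.38897151000778
```

To row units: 0.098 m / 0.4 = 0.245, 0.08 m / 0.4 = 0.2, -0.007 rad / 1.5708 = -0.0045.

jog_arm([
  [[0,0,-0.0045],[-0.0063,0.0025,0],0.062],
  [[0,0,-0.0045],[-0.0125,0.0025,0.025],0.062],
  [[0,0,-0.0045],[-0.0125,0.0025,0.075],0.062],
  [[0,0,-0.0045],[-0.0125,0.0025,0.125],0.062],
  [[0,0,-0.0045],[-0.0125,0.0025,0.1625],0.062],
  [[0,0,-0.0045],[-0.0125,0.0025,0.2],0.062],
  [[0,0,-0.0045],[-0.0125,0.0025,0.225],0.062],
  [[0,0,-0.0045],[-0.0125,0.0025,0.245],0.062],
  [[0,0,-0.0045],[-0.0125,0.0025,0.245],0.062],
  [[0,0,-0.0045],[-0.0125,0.0025,0.245],0.062],
], squeeze=30)

```text
time_s: 29.4
ee_pos: [0.6164, -0.0533, 0.0503]
tcp_rot: [2.019, -2.407, -0.0]
wrist_force: [0.8, 0.0, -0.3]
opening: 0.0617
finger_force: 0.0
```

```bash
python3 -c "
from h import *
where()"
```

```text
clamp xyz mm [ 59.6 -46.4  50.3] force clamp x,y,z [ 0.8   0.19 -0.3 ] t 29.4 open 0.0617
```

To row units: 0.0045 m / 0.4 = 0.0113, -0.003 m / 0.4 = -0.0075.

jog_arm([
  [[0,0,0],[0.0113,-0.0075,0],0.062],
  [[0,0,0],[0.0113,-0.0075,0],0.06],
  [[0,0,0],[0.0113,-0.0075,0],0.052],
  [[0,0,0],[0.0113,-0.0075,0],0.048],
  [[0,0,0],[0.0113,-0.0075,0],0.044],
  [[0,0,0],[0.0113,-0.0075,0],0.035],
  [[0,0,0],[0.0113,-0.0075,0],0.03],
  [[0,0,0],[0.0113,-0.0075,0],0.03],
  [[0,0,0],[0.0113,-0.0075,0],0.03],
  [[0,0,0],[0.0113,-0.0075,0],0.03],
], squeeze=30)

```text
time_s: 30.23
ee_pos: [0.6193, -0.059, 0.051]
tcp_rot: [-2.017, 2.407, -0.002]
wrist_force: [1.4, -1.8, 5.3]
opening: 0.0416
finger_force: 31.6
```

```bash
python3 -c "
from h import *
where()"
```

```text
clamp xyz mm [ 63.6 -51.5  51. ] force clamp x,y,z [ 1.66 -1.55  5.32] t 30.23 open 0.0416
```

To row units: -0.105 m / 0.4 = -0.2625, -0.09 m / 0.4 = -0.225.

jog_arm([
  [[0,0,0],[0,0,-0.0075],0.03],
  [[0,0,0],[0,0,-0.02],0.03],
  [[0,0,0],[0,0,-0.0375],0.03],
  [[0,0,0],[0,0,-0.0625],0.03],
  [[0,0,0],[0,0,-0.0875],0.03],
  [[0,0,0],[0,0,-0.125],0.03],
  [[0,0,0],[0,0,-0.175],0.03],
  [[0,0,0],[0,0,-0.225],0.03],
  [[0,0,0],[0,0,-0.2625],0.03],
  [[0,0,0],[0,0,-0.2625],0.03],
])

```text
time_s: 31.07
ee_pos: [0.6202, -0.0586, 0.1599]
tcp_rot: [-2.015, 2.404, -0.006]
wrist_force: [0.5, -0.9, -0.9]
opening: 0.0416
finger_force: 32.1
```

```bash
python3 - <<'E'
from h import *
where();s=sense();print(s["finger_force"],s["ee_pos"])
for n in ("side","scene"):
    vision.snapshot(n);KV=cam(n)
    for d in spotter.silhouettes(n,"tray")[:1]:
        m=d["pixels"].astype(np.uint8);c=max(cv2.findContours(m,0,2)[0],key=cv2.contourArea)[:,0,:].astype(float)
        for z in (.016,.008):
            W=back(KV,c,z)[:,:2];r=cv2.minAreaRect((W*1000).astype(np.float32));print(n,d["confidence"],z,r)
    for d in spotter.silhouettes(n,"cube")[:4]:
        p=np.argwhere(d["pixels"]).mean(0)[::-1];print("cube",d["confidence"],p.round(),back(KV,p,.025)[0].round(3))
E
```

```text
clamp xyz mm [ 64.4 -50.9 159.9] force clamp x,y,z [ 0.67 -0.76 -0.87] t 31.07 open 0.0416
32.144808769226074 [ 0.62020391 -0.05859476  0.15991946]
side 0.57 0.016 ((506.471435546875, 333.7961730957031), (172.4934539794922, 117.28945922851562), 13.642273902893066)
side 0.57 0.008 ((507.99566650390625, 330.7678527832031), (174.11917114257812, 118.39485168457031), 13.6422700881958)
cube 0.88 [269. 141.] [ 0.559 -0.213  0.025]
cube 0.65 [227. 137.] [ 0.684 -0.201  0.025]
cube 0.28 [149. 218.] [0.78  0.134 0.025]
scene 0.62 0.016 ((512.6892700195312, 327.753662109375), (185.41183471679688, 125.54837799072266), 12.281264305114746)
scene 0.62 0.008 ((502.6282958984375, 333.572998046875), (187.5409698486328, 126.99009704589844), 12.28127384185791)
cube 0.74 [168. 221.] [ 0.559 -0.214  0.025]
cube 0.59 [342. 250.] [0.73  0.171 0.025]
cube 0.49 [238. 185.] [ 0.437 -0.02   0.025]
```

```bash
cat >> h.py <<'E'
TR=.235; BAY=np.array([.507,.333])-.042*np.array([np.cos(TR),np.sin(TR)])
def tg(z): return goal(BAY[0],BAY[1],z,TR-np.pi/2)
E
python3 - <<'E'
from h import *
print(BAY,delta(tg(.16)))
for n in ("side","scene"): print(n,proj(cam(n),[[*BAY,.004],[*(2*np.array([.507,.333])-BAY),.025]]).round())
E
```

```text
[0.4661544  0.32322059] ([0.0021, -0.0015, 1.16], [-0.3494, 0.2162, -0.0056])
side [[248. 324.]
 [208. 319.]]
scene [[358. 185.]
 [378. 195.]]
```

To row units: -0.255 m / 0.4 = -0.6375, -0.24 m / 0.4 = -0.6, 1.02 rad / 1.5708 = 0.6494.

jog_arm([
  [[0,0,0.0382],[-0.025,0.015,0],0.03],
  [[0,0,0.1146],[-0.0875,0.055,0],0.03],
  [[0,0,0.191],[-0.1625,0.1,0],0.03],
  [[0,0,0.2674],[-0.2375,0.1475,0],0.03],
  [[0,0,0.3438],[-0.3125,0.1925,0],0.03],
  [[0,0,0.4202],[-0.3875,0.24,0],0.03],
  [[0,0,0.4966],[-0.4625,0.285,0],0.03],
  [[0,0,0.573],[-0.5375,0.3325,0],0.03],
  [[0,0,0.6239],[-0.6,0.3725,0],0.03],
  [[0,0,0.6494],[-0.6375,0.395,0],0.03],
])

```text
time_s: 32.2
ee_pos: [0.5058, 0.2223, 0.1544]
tcp_rot: [0.583, -3.085, -0.001]
wrist_force: [0.4, -1.2, -1.4]
opening: 0.0417
finger_force: 32.1
```

```bash
python3 -c "
from h import *
s=sense();print(s['ee_pos'],s['finger_force'],s['qvel'].round(2));print(delta(tg(.12)))"
```

```text
[0.50577819 0.22231479 0.15438281] 32.07131266593933 [ 0.35  0.02  0.02  0.   -0.02  0.77]
([0.0007, -0.0018, 0.1385], [0.0, 0.1084, 0.0345])
```

To row units: 0.104 m / 0.4 = 0.26, 0.02 m / 0.4 = 0.05, 0.135 rad / 1.5708 = 0.0859.

jog_arm([
  [[0,0,0.0318],[0,0.05,0],0.03],
  [[0,0,0.0637],[0,0.1125,0.0125],0.03],
  [[0,0,0.0828],[0,0.175,0.025],0.03],
  [[0,0,0.0859],[0,0.225,0.05],0.03],
  [[0,0,0.0859],[0,0.26,0.075],0.03],
  [[0,0,0.0859],[0,0.26,0.085],0.03],
  [[0,0,0.0859],[0,0.26,0.085],0.03],
  [[0,0,0.0859],[0,0.26,0.085],0.03],
  [[0,0,0.0859],[0,0.26,0.085],0.03],
  [[0,0,0.0859],[0,0.26,0.085],0.03],
])

```text
time_s: 33.03
ee_pos: [0.4703, 0.316, 0.1218]
tcp_rot: [-0.374, 3.119, 0.0]
wrist_force: [-0.2, 0.1, -2.0]
opening: 0.0417
finger_force: 32.0
```

```bash
python3 -c "
from h import *
s=sense();print(s['ee_pos'],s['finger_force'],s['qvel'].round(2));print(delta(tg(.03)))"
```

```text
[0.47031326 0.31602928 0.12178604] 32.033032178878784 [ 0. -0.  0. -0. -0.  0.]
([0.0001, 0.0007, 0.0037], [0.0024, 0.008, 0.0918])
```

To row units: 0.098 m / 0.4 = 0.245, 0.008 m / 0.4 = 0.02, 0.004 rad / 1.5708 = 0.0025.

jog_arm([
  [[0,0,0.0025],[0.006,0.02,0.0375],0.03],
  [[0,0,0.0025],[0.006,0.02,0.0875],0.03],
  [[0,0,0.0025],[0.006,0.02,0.1375],0.03],
  [[0,0,0.0025],[0.006,0.02,0.175],0.03],
  [[0,0,0.0025],[0.006,0.02,0.205],0.03],
  [[0,0,0.0025],[0.006,0.02,0.225],0.03],
  [[0,0,0.0025],[0.006,0.02,0.24],0.03],
  [[0,0,0.0025],[0.006,0.02,0.245],0.03],
  [[0,0,0.0025],[0.006,0.02,0.245],0.03],
  [[0,0,0.0025],[0.006,0.02,0.245],0.03],
])

```text
time_s: 33.87
ee_pos: [0.4659, 0.3241, 0.024]
tcp_rot: [-0.369, 3.119, 0.001]
wrist_force: [-0.0, 0.2, -1.7]
opening: 0.0415
finger_force: 32.2
```

To row units: 0.005 m / 0.4 = 0.0125, 0.001 m / 0.4 = 0.0025.

jog_arm([
  [[0,0,0],[0,0,0.0025],0.03],
  [[0,0,0],[0,0,0.0038],0.03],
  [[0,0,0],[0,0,0.005],0.03],
  [[0,0,0],[0,0,0.0063],0.03],
  [[0,0,0],[0,0,0.0075],0.03],
  [[0,0,0],[0,0,0.0088],0.03],
  [[0,0,0],[0,0,0.01],0.03],
  [[0,0,0],[0,0,0.0113],0.03],
  [[0,0,0],[0,0,0.0125],0.03],
  [[0,0,0],[0,0,0.0125],0.03],
])

```text
time_s: 34.7
ee_pos: [0.4654, 0.3238, 0.0181]
tcp_rot: [0.37, -3.12, 0.0]
wrist_force: [0.0, -0.3, -1.9]
opening: 0.0416
finger_force: 32.2
```

Not touching yet, so I'll go 4 mm further, slowly.

To row units: 0.002 m / 0.4 = 0.005, 0.0015 m / 0.4 = 0.0038.

jog_arm([
  [[0,0,0],[0,0,0.0013],0.03],
  [[0,0,0],[0,0,0.0025],0.03],
  [[0,0,0],[0,0,0.0038],0.03],
  [[0,0,0],[0,0,0.005],0.03],
  [[0,0,0],[0,0,0.005],0.03],
  [[0,0,0],[0,0,0.005],0.03],
  [[0,0,0],[0,0,0.005],0.03],
  [[0,0,0],[0,0,0.005],0.03],
  [[0,0,0],[0,0,0.005],0.03],
  [[0,0,0],[0,0,0.005],0.03],
])

```text
time_s: 35.53
ee_pos: [0.4655, 0.3239, 0.0163]
tcp_rot: [-0.37, 3.12, -0.0]
wrist_force: [-1.6, 0.8, -2.0]
opening: 0.0419
finger_force: 32.2
```

jog_arm([
  [[0,0,0],[0,0,0.0013],0.03],
  [[0,0,0],[0,0,0.0025],0.03],
  [[0,0,0],[0,0,0.0038],0.03],
  [[0,0,0],[0,0,0.005],0.03],
  [[0,0,0],[0,0,0.0063],0.03],
  [[0,0,0],[0,0,0.0063],0.03],
  [[0,0,0],[0,0,0.0063],0.03],
  [[0,0,0],[0,0,0.0063],0.03],
  [[0,0,0],[0,0,0.0063],0.03],
  [[0,0,0],[0,0,0.0063],0.03],
])

```text
time_s: 36.37
ee_pos: [0.4656, 0.324, 0.0159]
tcp_rot: [-0.37, 3.118, 0.001]
wrist_force: [-4.7, -2.6, 14.6]
opening: 0.0416
finger_force: 34.1
```

Contact at 14.6 N. I'll ease off 1.8 mm, then open.

jog_arm([
  [[0,0,0],[0,0,-0.0025],0.03],
  [[0,0,0],[0,0,-0.0045],0.03],
  [[0,0,0],[0,0,-0.0045],0.045],
  [[0,0,0],[0,0,-0.0045],0.05],
  [[0,0,0],[0,0,-0.0045],0.054],
  [[0,0,0],[0,0,-0.0045],0.056],
  [[0,0,0],[0,0,-0.0045],0.056],
  [[0,0,0],[0,0,-0.0045],0.056],
  [[0,0,0],[0,0,-0.0045],0.056],
  [[0,0,0],[0,0,-0.0045],0.056],
])

```text
time_s: 37.2
ee_pos: [0.4655, 0.3239, 0.0156]
tcp_rot: [0.37, -3.12, 0.0]
wrist_force: [0.3, 1.0, -0.3]
opening: 0.0559
finger_force: 0.0
```

To row units: -0.16 m / 0.4 = -0.4, -0.15 m / 0.4 = -0.375.

jog_arm([
  [[0,0,0],[0,0,-0.025],0.056],
  [[0,0,0],[0,0,-0.0625],0.056],
  [[0,0,0],[0,0,-0.1125],0.056],
  [[0,0,0],[0,0,-0.175],0.056],
  [[0,0,0],[0,0,-0.25],0.056],
  [[0,0,0],[0,0,-0.325],0.056],
  [[0,0,0],[0,0,-0.375],0.056],
  [[0,0,0],[0,0,-0.4],0.056],
  [[0,0,0],[0,0,-0.4],0.056],
  [[0,0,0],[0,0,-0.4],0.056],
])

```text
time_s: 38.03
ee_pos: [0.4655, 0.3239, 0.1755]
tcp_rot: [-0.37, 3.119, 0.0]
wrist_force: [-0.4, 0.3, -0.2]
opening: 0.056
finger_force: 0.0
```

```bash
python3 - <<'E'
from h import *
s=sense();print(s["ee_pos"],s["wrist_force"])
for n in ("wrist","side","scene"):
    vision.snapshot(n);KV=cam(n,s)
    for d in spotter.silhouettes(n,"cube")[:4]:
        p=np.argwhere(d["pixels"]).mean(0)[::-1];W=back(KV,p,.046 if n=="wrist" else .03)[0]
        o=W[:2]-BAY;print(n,round(d["confidence"],2),d["bbox"],W.round(3),"bay xy",(o@[[np.cos(TR),-np.sin(TR)],[np.sin(TR),np.cos(TR)]]).round(3))
E
```

```text
[0.46546851 0.32393214 0.17546739] [-0.40434553  0.28909172 -0.1600536 ]
wrist 0.84 [235.1, 159.3, 45.9, 48.0] [0.462 0.324 0.046] bay xy [-0.004  0.001]
side 0.61 [236.6, 308.0, 21.4, 27.6] [0.47  0.326 0.03 ] bay xy [0.004 0.002]
side 0.48 [289.7, 121.2, 24.6, 18.2] [ 0.474 -0.28   0.03 ] bay xy [-0.133 -0.588]
scene 0.98 [157.8, 210.7, 24.4, 25.1] [ 0.566 -0.213  0.03 ] bay xy [-0.028 -0.545]
scene 0.55 [348.1, 169.3, 25.7, 18.9] [0.473 0.323 0.03 ] bay xy [ 0.006 -0.001]
```

The cube is standing in the middle of the empty bay, and all three cameras agree to within 6 mm. Handing in.

```bash
python3 -c "
from workcell import env
print(env.hand_in())"
```

```text
the job is handed in; nothing more can be done
None
```

The job is handed in, with no verdict shown: I pressed the ring home over four strokes (final push about 17 N), pressed the release tab to its stop, and set the cube down within about 6 mm of the middle of the empty bay at 38 s; the clamp's kept force and the ring's depth were judged from push force and pictures, not read directly.

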